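Clamp a batten on the sawing board

TASK

Get the loose batten ready for sawing: slide it fully home on the sawing board, flat along the fence and with its end against the length stop, then screw the hold-down's knob down onto it until it is finger-tight (firmly held, but not so hard that the foot dents the wood) and let go. Push the batten gently, and leave the other things on the bench alone.

Things in the scene. Friction and masses are not known exactly. Their poses are not given: they have to be found in the camera images.
- saw_board: plywood board screwed to the bench, 280 mm (its x) by 400 mm (its y) by 18 mm thick; origin at the centre of its underside; its x points away from the robot to the fence side, its y along the fence to the length stop. The batten lies on its top. The hold-down's post stands behind the fence (x +112, y +55 mm, top 0.13 m above the bench); its arm reaches back over the fence, with the upright stem at x +32.5, y +55 mm.
- fence: fixed dark wooden strip along the board's far side, 22 mm high, from y -30 to +200 mm; the face that the batten goes against is at x +55 mm, so right of y -30 mm there is room for a finger beyond the batten. Origin and axes are those of the sawing board.
- length_stop: fixed dark wooden block across the board's left end, 22 mm high, from x -16 to +54 mm; the face that the batten's end goes against is at y +160 mm. Origin and axes are those of the sawing board.
- batten_center (a point): centre of the loose wooden batten (body batten): 45 mm wide (x), 300 mm long (y), 28 mm thick, about 0.3 kg, lying flat on the board (centre 32 mm above the bench), a few cm short of fence and stop and a little askew. When home, its centre is at x +32.5, y +10 mm of the board. The foot is 5 mm or more above it, so it slides freely beneath.
- batten: the same batten; this origin is at the centre of its underside.
- knob_grip (a point): centre of the hold-down's knob (on its upright axis): black, round, fluted, 42 mm across, 18 mm tall, centre 0.14 to 0.16 m above the bench. It goes down with its steel stem as it is turned. 15 mm or more of bare stem always stand below its underside, above the arm's boss, for the fingertips.
- knob (a joint): turn of the knob, rad: grows clockwise seen from above, which lowers knob, stem and foot 16 mm a turn (2.55 mm per rad). It starts 2.4 to 4 rad short of the foot's touch and stays where it is left. Turning free takes 0.5 N m (a stopped hand feels less of this drag); finger-tight, near 100 N on the foot, takes 0.25 N m more than free (0.15 to 0.35 will do); 0.4 more dents the wood.
- foot: rubber-faced swivel foot at the lower end of the stem, 28 mm across; origin at the centre of its underside. Its thick rubber and its ball give as it is loaded, so it touches well before it bears firmly.
- pencil: flat carpenter's pencil, 12 x 150 x 8 mm, lying on the front part of the sawing board. A bystander, as are the next six.
- offcut: short wooden offcut, 45 x 50 x 28 mm, lying on the front left part of the sawing board.
- try_square: try square, dark wooden stock 115 mm long, steel blade 150 mm, lying on the bench to the right.
- tape_measure: grey tape measure, 72 x 38 x 62 mm, standing on the bench to the left.
- glue_bottle: white glue bottle, 60 mm across, 170 mm tall, to the left.
- screw_jar: glass jar with a steel lid, 72 mm across, 85 mm tall, to the left.
- screwdriver: black-handled screwdriver, 200 mm long, lying on the bench to the right.

How it is judged:
On the way, in this order (a step that is already met when the one before it is completed fails the run):
1. the batten lies home against fence and length stop, not yet clamped (x of batten_center in the frame of saw_board above 0.0295 m and y of batten_center in the frame of saw_board above 0.0075 m and angle between the y axis of batten_center and the y axis of saw_board, either way round below 0.015 rad and contact force between foot and batten below 5 N), for 0.2 s.
2. the foot bears firmly on the batten (contact force between foot and batten above 50 N), for 0.2 s.
At the end, for the whole second after the job is handed in: the batten rests flat and still on the sawing board, within 3 mm of the fence and 2.5 mm of the length stop and within 0.015 rad of the fence's line, and the foot presses on it with 50 to 150 N (x of batten_center in the frame of saw_board above 0.0295 m and y of batten_center in the frame of saw_board above 0.0075 m and angle between the y axis of batten_center and the y axis of saw_board, either way round below 0.015 rad and angle between batten_center's own z axis and vertical below 0.02 rad and linear speed of batten below 0.01 m/s and contact force between foot and batten between 50 and 150 N); the robot touches nothing.
It fails at once if the foot dents the batten (over 170 N) (contact force between foot and batten above 170 N).
It fails at once if the batten is rammed into the fence or the length stop (over 40 N) (contact force between batten and fence above 40 N or contact force between batten and length_stop above 40 N).
It fails at once if another thing on the bench is moved by over 20 mm (distance of any of pencil, offcut, try_square, tape_measure, glue_bottle, screw_jar, screwdriver from where it was at the start of the episode above 0.02 m).
It also fails if it takes over 72 s, if anything falls off the work surface, if the arm or the gripper's body presses on something with over 40 N, if the wrist force passes 120 N, or if a joint passes its speed limit or range.

ROBOT

A 7-joint arm with a two-finger parallel gripper is mounted at the origin on the work surface. World frame = base frame: x ahead of the robot, y to its left, z up, the work surface at z = 0. Lengths are in m, angles in rad, forces in N, time in s.
With the tool pointing down it reaches from about 0.35 to 0.9 m from the base axis. Payload 19.9 kg.
Tool frame: the origin (TCP) lies midway between the tips of the shut fingers; the grasp point (between the pads) lies 19 mm behind it; x points along the fingers, z is the direction in which the jaws open and shut, and the axes are right-handed (so a half turn about x gives the same grasp; the last joint's range is limited). The gripper opens to 85 mm and grips with 20 to 120 N. Pads are 22 mm wide; open, the fingers measure 114 mm over their backs; the gripper's body (76 mm by 85 mm) begins 54 mm behind the grasp point. The pads swing forward as they close: fully open they stand 13 mm farther back than shut.
Start: joints at [1.147, 0.417, -0.01, 1.614, 0.005, 1.111, -0.053], TCP at [0.233, -0.58, 0.231] pointing down, gripper open.
Joint ranges: [-2.81, 2.81], [-0.39, 2.02], [-1.27, 1.25], [0.06, 2.57], [-1.19, 4.33], [0.19, 2], [-2.82, 2.82]. Speed limits (rad/s): [1.89, 1.89, 2.39, 2.39, 3.01, 3.01, 3.01].

INTERFACE

Orientations are given as a unit quaternion [w, x, y, z].
In Python, from bench import robot gives the robot as it stands.
- The arm moves only by the tool carry_out, never from a script. Its argument "deltas" is a list of rows, each a list of 7 numbers: the shift along the world's x, y, z in m, then the turn, a rotation vector about the world's x, y, z in rad, then the finger opening in m, from 0 to 0.0854. A call has 1 to 12 rows; each row shifts and turns the commanded pose from where the row before left it; what a row does not reach is not made up. A row lasts 1/12 s, in which the tool goes at most 41.7 mm and 7.16 degrees, less where a joint would pass 70% of its speed; a pose out of reach is approached as far as the arm can. A call is refused whole if a number of a shift passes 0.0417 or a number of a turn 0.125, either way. A call with a gripper value outside its range is refused whole. The fingers move at their own pace and stop on an object; the grip force is fixed at half the most. Time passes only in rows, so rows that do not move let the fingers close. It gives the time, the measured TCP pose, the force and the opening at its end, in the units of the state.
- robot.get_obs(): the state, without advancing time (a new reading comes with each control period).
- robot.capture(name): name is "scene" or "side" or "wrist"; returns the picture (420x560x3 uint8, red, green, blue); there is no depth.
- robot.get_calibration(name): a dict with "vertical_fov" (degrees; the focal length in pixels is half the picture's height over the tangent of half this angle, whatever the lens; pixels are square), "cx", "cy" (the principal point, pixels), "extrinsics" (4x4, takes a point from camera to world coordinates); the wrist camera has in their place "T_tool_cam" (4x4, takes a point from camera to tool coordinates, whose origin is the TCP and whose axes are the tool frame's). Camera axes: x right, y down, z forward; pixel columns grow to the right and rows downward; lengths in m; the calibration is good to about 2 mm. A picture is of the moment at which its call begins: read the wrist's pose just before it. get_calibration takes no time and is no camera call.
- robot.close_job(): hands the job in, once; it reports no verdict.
The state is a dict: "t": time; "q": joint angles; "qvel": joint speeds; "effort": joint torques, N m; "position": TCP position; "tool_rot": TCP orientation; "wrist_force": force on the tool from outside, world axes, zero at the start; "moment": the same for the moment, N m; "width": opening from 0.0 (shut) to 1.0 (fully open).
Only numpy, scipy, OpenCV 4.12 (cv2) and the standard library are available. Lean on these libraries where they do the work, as an engineer would, in place of code of your own. Each camera call takes 0.05 s, during which the arm holds its last target.

## Working session

There is one attempt and no reset: what is moved stays moved. The work goes in short steps, Python scripts to look and compute and a tool call to move; the robot and the scene stay as the last step left them, time stands still between calls to the robot, and variables do not carry over. Pictures are saved under pics/ and viewed, and the job is handed in when it is done.

Besides the shell and the picture viewer there is one more tool, called after "Call:" in YAML: its name, and indented under it one key for each argument. carry_out: Moves the arm, as the interface text tells. Its arguments: {"type":"object","properties":{"deltas":{"type":"array"}},"required":["deltas"]}

```bash
ls; mkdir -p pics
python3 - <<'E'
from bench import robot
import cv2
o=robot.get_obs(); print(o)
for n in ["scene","side","wrist"]:
    print(n,robot.get_calibration(n))
    im=robot.capture(n); cv2.imwrite(f"pics/a_{n}.png",im[:,:,::-1])
E
```

```text
pics
{'t': 0.0, 'q': array([ 1.14754103,  0.41795323, -0.01032786,  1.61419754,  0.00472074,
        1.11070584, -0.05297886]), 'qvel': array([-0.00163926, -0.00095183,  0.00046048,  0.0001502 ,  0.00081722,
       -0.00010077, -0.0004017 ]), 'effort': array([-8.70183212e-04, -8.64439845e+01,  6.77912403e-01, -4.34887004e+01,
        1.89319410e-02,  7.53392349e-03, -5.20943740e-05]), 'position': array([ 0.23270695, -0.57967306,  0.23066329]), 'tool_rot': array([ 0.58540938,  0.39625588,  0.58617351, -0.39582541]), 'wrist_force': array([ 0.00597108, -0.74614508, -0.55326044]), 'moment': array([-0.02087984, -0.02211097, -0.04461883]), 'width': 0.9997735186063176}
scene {'vertical_fov': 47.092728826335545, 'cx': 270.5965606293747, 'cy': 211.061852488513, 'extrinsics': array([[-0.54039367,  0.66212087, -0.51920193,  1.09483578],
       [ 0.84126843,  0.43658275, -0.31884625,  0.40133643],
       [ 0.01555985, -0.60909068, -0.79294794,  1.07114454],
       [ 0.        ,  0.        ,  0.        ,  1.        ]])}
side {'vertical_fov': 48.42487625498042, 'cx': 275.0405982291349, 'cy': 210.60687821287482, 'extrinsics': array([[ 0.87947208, -0.27528482,  0.38826168, -0.11809915],
       [-0.47529133, -0.46505497,  0.74687484, -1.10959981],
       [-0.02504029, -0.84139298, -0.53984335,  0.90022114],
       [ 0.        ,  0.        ,  0.        ,  1.        ]])}
wrist {'vertical_fov': 67.65854445739821, 'cx': 277.71891828219304, 'cy': 209.1016318882384, 'T_tool_cam': array([[-4.51367016e-04, -3.25505977e-01,  9.45539875e-01,
        -1.42053703e-01],
       [ 2.47895685e-04, -9.45539979e-01, -3.25505895e-01,
         8.24528949e-02],
       [ 9.99999867e-01,  8.74726309e-05,  5.07477086e-04,
        -8.16112669e-04],
       [ 0.00000000e+00,  0.00000000e+00,  0.00000000e+00,
         1.00000000e+00]])}
```

View pics/a_scene.png

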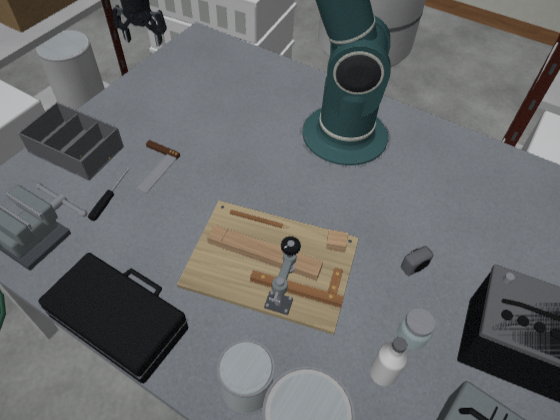

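View pics/a_side.png

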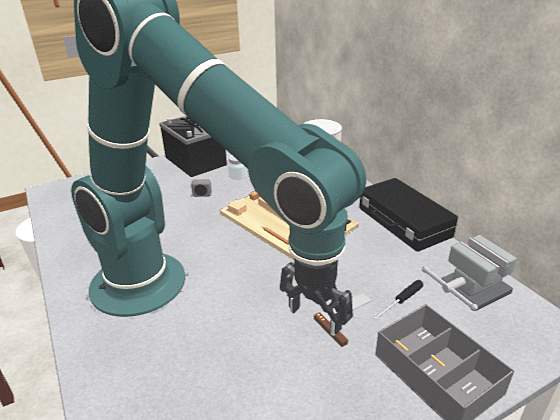

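View pics/a_wrist.png

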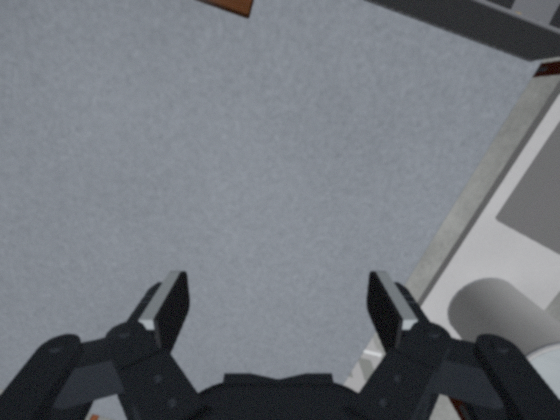

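Run:
```python
import cv2
im=cv2.imread("pics/a_scene.png")
c=im[190:340,165:370]; cv2.imwrite("pics/a_crop.png",cv2.resize(c,None,fx=3.9,fy=3.9,interpolation=cv2.INTER_CUBIC))
```

```text
(no output)
```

View pics/a_crop.png

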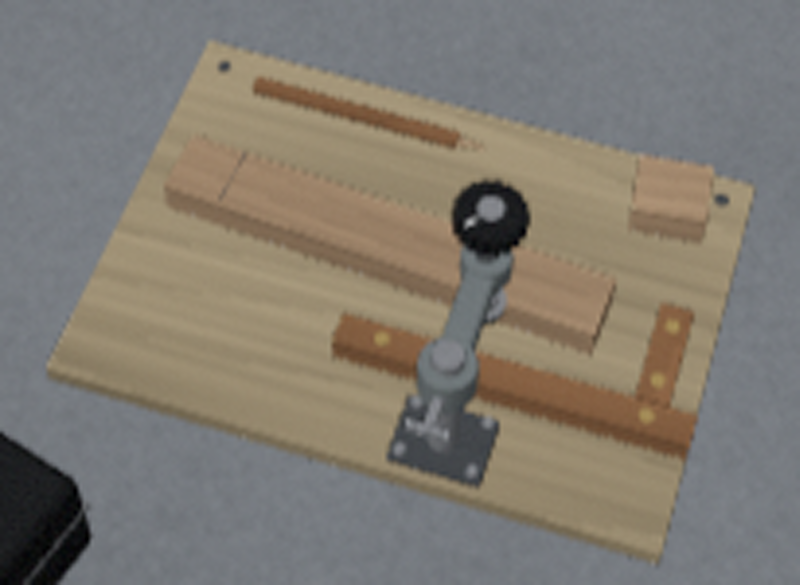

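```bash
cat > h.py <<'E'
import numpy as np,cv2
from bench import robot
def ray(n,px):
    c=robot.get_calibration(n); f=210/np.tan(np.radians(c["vertical_fov"])/2)
    if n=="wrist":
        o=robot.get_obs(); T=np.eye(4); T[:3,:3]=R(o["tool_rot"]); T[:3,3]=o["position"]; T=T@c["T_tool_cam"]
    else: T=c["extrinsics"]
    d=T[:3,:3]@np.array([(px[0]-c["cx"])/f,(px[1]-c["cy"])/f,1]); return T[:3,3],d
def R(q):
    from scipy.spatial.transform import Rotation as Ro
    return Ro.from_quat([q[1],q[2],q[3],q[0]]).as_matrix()
def onz(n,px,z):
    o,d=ray(n,px); return (o+d*(z-o[2])/d[2])
def proj(n,p,T=None):
    c=robot.get_calibration(n); f=210/np.tan(np.radians(c["vertical_fov"])/2)
    if n=="wrist":
        o=robot.get_obs(); T=np.eye(4); T[:3,:3]=R(o["tool_rot"]); T[:3,3]=o["position"]; T=T@c["T_tool_cam"]
    else: T=c["extrinsics"]
    q=T[:3,:3].T@(np.asarray(p)-T[:3,3]); return np.array([c["cx"]+f*q[0]/q[2],c["cy"]+f*q[1]/q[2]])
E
python3 - <<'E'
from h import *
np.set_printoptions(precision=4,suppress=True)
F=lambda p:(p[0]/3.9+165-.4,p[1]/3.9+190-.4)
B=[(210,42),(755,188),(659,550),(50,370)]
P=np.array([onz("scene",F(p),.018)[:2] for p in B]); print(P,np.linalg.norm(P-np.roll(P,-1,0),axis=1))
L=np.array([(-.14,-.2),(-.14,.2),(.14,.2),(.14,-.2)])
# rigid fit
c=P.mean(0); H=L.T@(P-c); a=np.arctan2(H[0,1]-H[1,0],H[0,0]+H[1,1]); 
Rb=np.array([[np.cos(a),-np.sin(a)],[np.sin(a),np.cos(a)]]); print("board",c,a, P-(L@Rb.T+c))
W=[(198,138),(614,278),(592,338),(168,190)]
Q=np.array([onz("scene",F(p),.046)[:2] for p in W]); print(np.linalg.norm(Q-np.roll(Q,-1,0),axis=1))
print("batten world",Q,Q.mean(0)); print("in board",(Q-c)@Rb,(Q.mean(0)-c)@Rb)
d=Q[1]-Q[0]+Q[2]-Q[3]; print("batten yaw rel",np.arctan2(-d[0],d[1])-a)
k=onz("scene",F((490,208)),.159)[:2]; print("knob",k,(k-c)@Rb, "expected", Rb@[.0325,.055]+c)
for p in [(.0325,.055)]: print()
E
```

```text
[[ 0.4539 -0.1644]
 [ 0.3526  0.2202]
 [ 0.6191  0.2889]
 [ 0.7229 -0.0904]] [0.3977 0.2752 0.3933 0.279 ]
board [0.5371 0.0636] 0.2616118326481597 [[ 0.0002  0.0015]
 [ 0.0024 -0.0004]
 [-0.0015 -0.0041]
 [-0.0012  0.003 ]]
[0.2931 0.0469 0.2938 0.0456]
batten world [[ 0.5419 -0.1068]
 [ 0.4847  0.1806]
 [ 0.5306  0.1904]
 [ 0.5866 -0.098 ]] [0.536  0.0416]
in board [[-0.0394 -0.1658]
 [-0.0204  0.1266]
 [ 0.0265  0.1242]
 [ 0.006  -0.1689]] [-0.0068 -0.021 ]
batten yaw rel -0.06747257871214235
knob [0.5499 0.1212] [0.0272 0.0524] expected [0.5543 0.1251]
```

Run:
```python
from h import *
o=robot.get_obs(); print(R(o["tool_rot"]).round(3))
a=.2616;Rb=np.array([[np.cos(a),-np.sin(a)],[np.sin(a),np.cos(a)]]);c=np.array([.5371,.0636])
for p in [(-.06,-.025),(-.02,-.025),(.0,-.025),(.0325,-.14),(.0325,-.19),(.0325,-.22),(.0325,.055)]: print(p,Rb@p+c)
```

```text
[[-0.     0.928  0.373]
 [ 0.001  0.373 -0.928]
 [-1.    -0.    -0.001]]
(-0.06, -0.025) [0.48560702 0.02393298]
(-0.02, -0.025) [0.52424611 0.03427804]
(0.0, -0.025) [0.54356566 0.03945056]
(0.0325, -0.14) [ 0.60470197 -0.06323148]
(0.0325, -0.19) [ 0.61763329 -0.11153035]
(0.0325, -0.22) [ 0.62539208 -0.14050967]
(0.0325, 0.055) [0.55426981 0.12513412]
```

Call:
carry_out:
  deltas:
    - [0.015, 0.036, 0.007, 0, 0, -0.01, 0.08]
    - [0.015, 0.036, 0.007, 0, 0, -0.01, 0.06]
    - [0.015, 0.036, 0.007, 0, 0, -0.01, 0.03]
    - [0.015, 0.036, 0.007, 0, 0, -0.01, 0]
    - [0.015, 0.036, 0.007, 0, 0, -0.01, 0]
    - [0.015, 0.036, 0.007, 0, 0, -0.01, 0]
    - [0.015, 0.036, 0.007, 0, 0, -0.01, 0]
    - [0.015, 0.036, 0.007, 0, 0, -0.01, 0]
    - [0.015, 0.036, 0.007, 0, 0, -0.01, 0]
    - [0.015, 0.036, 0.007, 0, 0, -0.01, 0]
    - [0.015, 0.036, 0.007, 0, 0, -0.01, 0]
    - [0.015, 0.036, 0.007, 0, 0, -0.01, 0]

```text
t: 1.15
position: [0.413, -0.1461, 0.3157]
tool_rot: [0.561, 0.431, 0.561, -0.431]
wrist_force: [1.0, -0.6, 0.1]
width: -0.001
```

Call:
carry_out:
  deltas:
    - [0.012, 0.036, 0, 0, 0, 0, 0]
    - [0.012, 0.036, 0, 0, 0, 0, 0]
    - [0.012, 0.036, 0, 0, 0, 0, 0]
    - [0.01, 0.036, 0, 0, 0, 0, 0]
    - [0, 0, 0, 0, 0, 0, 0]
    - [0, 0, 0, 0, 0, 0, 0]

```text
t: 1.65
position: [0.4589, -0.0022, 0.3151]
tool_rot: [0.562, 0.429, 0.562, -0.429]
wrist_force: [-0.5, -1.0, -0.3]
width: -0.0
```

Run:
```python
from h import *
o=robot.get_obs(); print(o["t"],o["q"].round(2),o["position"].round(4),R(o["tool_rot"]).round(3),o["wrist_force"])
cv2.imwrite("pics/b_wrist.png",robot.capture("wrist")[:,:,::-1])
```

```text
1.65 [ 0.44  0.06 -0.52  1.88  0.03  1.21 -1.39] [ 0.4589 -0.0022  0.3151] [[-0.     0.965  0.262]
 [ 0.     0.262 -0.965]
 [-1.    -0.    -0.   ]] [-0.53211227 -1.03136458 -0.29294802]
```

View pics/b_wrist.png

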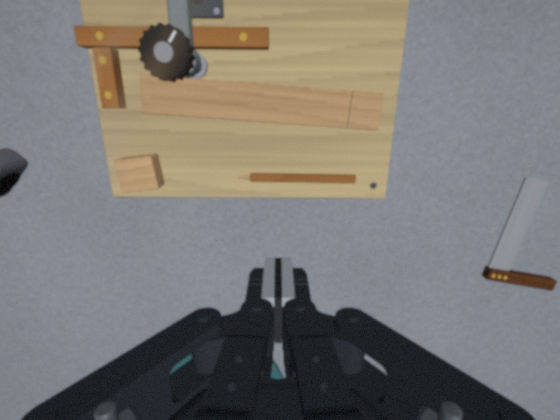

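Run:
```python
from h import *
np.set_printoptions(precision=4,suppress=True)
nl=onz("wrist",(112,196.5),.018)[:2]; nr=onz("wrist",(387.5,198.5),.018)[:2]
d=nl-nr; print(np.linalg.norm(d)); a=np.arctan2(-d[0],d[1]); Rb=np.array([[np.cos(a),-np.sin(a)],[np.sin(a),np.cos(a)]])
c=(nl+nr)/2+Rb@[.14,0]; print("board",c,a)
for n,p,z in [("bat NL",(139,113),.046),("bat FL",(141,76),.046),("bat FR",(383,93),.046),("bat NR",(378,129),.046),("fence R",(269,48),.04),("fence L",(76,47),.04),("stop r near",(118,107),.04),("knob",(166,52),.155),("knob",(166,52),.165)]:
    w=onz("wrist",p,z)[:2]; print(n,w,(w-c)@Rb)
cv2.imwrite("pics/b_crop.png",cv2.resize(cv2.imread("pics/b_wrist.png")[0:140,70:270],None,fx=4,fy=4,interpolation=cv2.INTER_CUBIC))
```

```text
0.4030774013879237
board [0.5343 0.0581] 0.2554918089953007
bat NL [0.4793 0.1825] [-0.0218  0.1343]
bat FL [0.5229 0.1853] [0.0211 0.126 ]
bat FR [ 0.581  -0.1045] [ 0.0041 -0.1691]
bat NR [ 0.539  -0.1141] [-0.039  -0.1678]
fence R [0.5935 0.0438] [ 0.0536 -0.0288]
fence L [0.5345 0.2667] [0.0529 0.2018]
stop r near [0.4788 0.2114] [-0.0149  0.1624]
knob [0.5519 0.1224] [0.0333 0.0578]
knob [0.5515 0.119 ] [0.032  0.0546]
```

View pics/b_crop.png

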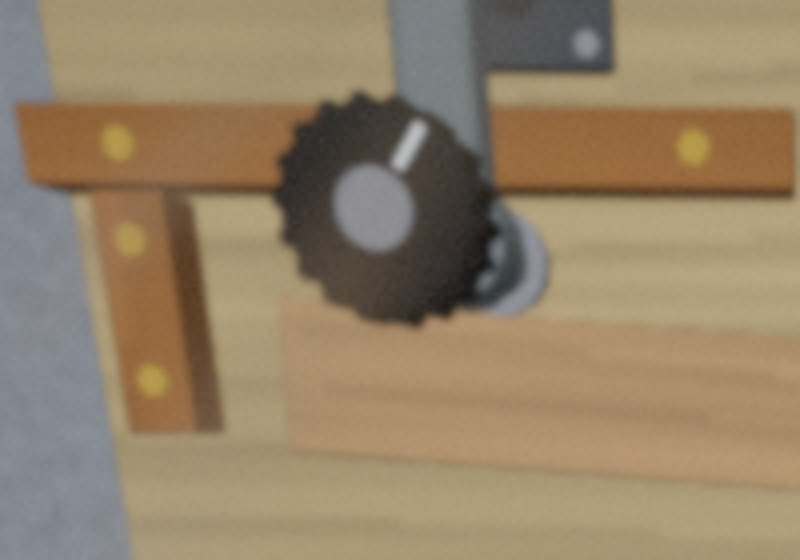

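Call:
carry_out:
  deltas:
    - [0.005, 0.005, -0.03, 0, 0, 0, 0]
    - [0.005, 0.005, -0.035, 0, 0, 0, 0]
    - [0.005, 0.005, -0.035, 0, 0, 0, 0]
    - [0.005, 0.005, -0.035, 0, 0, 0, 0]
    - [0, 0, -0.035, 0, 0, 0, 0]
    - [0, 0, -0.035, 0, 0, 0, 0]
    - [0, 0, -0.035, 0, 0, 0, 0]
    - [0, 0, -0.025, 0, 0, 0, 0]
    - [0, 0, -0.015, 0, 0, 0, 0]
    - [0, 0, -0.007, 0, 0, 0, 0]
    - [0, 0, 0, 0, 0, 0, 0]

```text
t: 2.62
position: [0.4781, 0.015, 0.0271]
tool_rot: [0.56, 0.43, 0.561, -0.431]
wrist_force: [0.2, 0.6, 0.5]
width: -0.002
```

Run:
```python
from h import *
o=robot.get_obs(); print(o["t"],o["position"].round(4),o["wrist_force"])
cv2.imwrite("pics/c_wrist.png",robot.capture("wrist")[:,:,::-1])
```

```text
2.6167 [0.4781 0.015  0.0271] [0.21151051 0.59579258 0.53784587]
```

View pics/c_wrist.png

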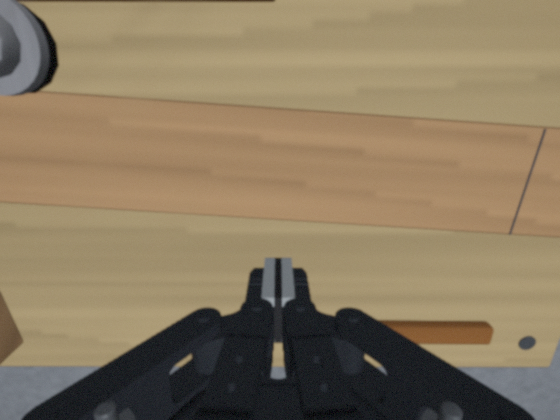

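Call:
carry_out:
  deltas:
    - [0.0024, 0.0006, 0, 0, 0, 0, 0]
    - [0.0024, 0.0006, 0, 0, 0, 0, 0]
    - [0.0024, 0.0006, 0, 0, 0, 0, 0]
    - [0.0024, 0.0006, 0, 0, 0, 0, 0]
    - [0.0024, 0.0006, 0, 0, 0, 0, 0]
    - [0.0024, 0.0006, 0, 0, 0, 0, 0]
    - [0.0024, 0.0006, 0, 0, 0, 0, 0]
    - [0.0024, 0.0006, 0, 0, 0, 0, 0]
    - [0.0024, 0.0006, 0, 0, 0, 0, 0]
    - [0.0024, 0.0006, 0, 0, 0, 0, 0]
    - [0.0024, 0.0006, 0, 0, 0, 0, 0]
    - [0.0024, 0.0006, 0, 0, 0, 0, 0]

```text
t: 3.67
position: [0.5075, 0.0231, 0.0282]
tool_rot: [0.561, 0.43, 0.561, -0.431]
wrist_force: [-2.6, -0.8, 2.9]
width: -0.002
```

Call:
carry_out:
  deltas:
    - [0.0019, 0.0005, 0, 0, 0, 0, 0]
    - [0.0019, 0.0005, 0, 0, 0, 0, 0]
    - [0.0019, 0.0005, 0, 0, 0, 0, 0]
    - [0.0019, 0.0005, 0, 0, 0, 0, 0]
    - [0.0019, 0.0005, 0, 0, 0, 0, 0]

```text
t: 4.08
position: [0.5174, 0.0258, 0.0282]
tool_rot: [0.561, 0.43, 0.561, -0.43]
wrist_force: [-2.2, -0.8, 0.2]
width: -0.003
```

Run:
```python
from h import *
o=robot.get_obs(); print(o["t"],o["position"].round(4),o["wrist_force"])
cv2.imwrite("pics/d_wrist.png",robot.capture("wrist")[:,:,::-1])
```

```text
4.0833 [0.5174 0.0258 0.0282] [-2.2049615  -0.77715734  0.22653428]
```

View pics/d_wrist.png

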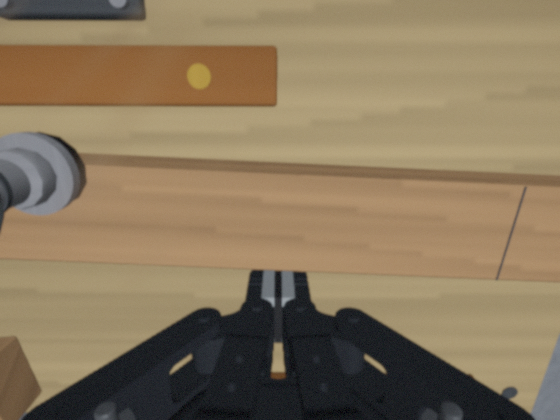

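Call:
carry_out:
  deltas:
    - [0.0019, 0.0005, 0, 0, 0, 0, 0]
    - [0.0019, 0.0005, 0, 0, 0, 0, 0]
    - [0.0019, 0.0005, 0, 0, 0, 0, 0]
    - [0.0019, 0.0005, 0, 0, 0, 0, 0]
    - [0.0019, 0.0005, 0, 0, 0, 0, 0]
    - [0.0019, 0.0005, 0, 0, 0, 0, 0]
    - [0.0019, 0.0005, 0, 0, 0, 0, 0]

```text
t: 4.72
position: [0.5306, 0.0293, 0.0282]
tool_rot: [0.561, 0.43, 0.561, -0.43]
wrist_force: [-2.2, -1.0, -0.0]
width: -0.0
```

Call:
carry_out:
  deltas:
    - [0.001, 0.0003, 0, 0, 0, 0, 0]
    - [0.001, 0.0003, 0, 0, 0, 0, 0]
    - [0.001, 0.0003, 0, 0, 0, 0, 0]
    - [0.001, 0.0003, 0, 0, 0, 0, 0]

```text
t: 5.05
position: [0.5345, 0.0305, 0.0283]
tool_rot: [0.561, 0.43, 0.561, -0.43]
wrist_force: [-2.3, -1.0, 0.8]
width: 0.0
```

Run:
```python
from h import *
o=robot.get_obs(); print(o["t"],o["position"].round(4),o["wrist_force"])
cv2.imwrite("pics/e_wrist.png",robot.capture("wrist")[:,:,::-1])
```

```text
5.05 [0.5345 0.0305 0.0283] [-2.33101574 -1.02592279  0.81982538]
```

View pics/e_wrist.png

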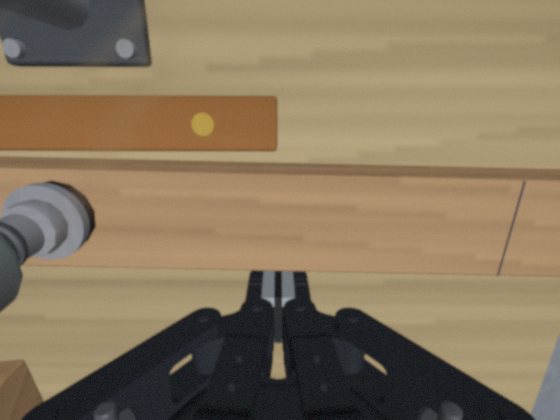

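Call:
carry_out:
  deltas:
    - [0.001, 0.0003, 0, 0, 0, 0, 0]
    - [0.001, 0.0003, 0, 0, 0, 0, 0]
    - [0.001, 0.0003, 0, 0, 0, 0, 0]
    - [0.001, 0.0003, 0, 0, 0, 0, 0]

```text
t: 5.43
position: [0.5386, 0.0317, 0.0283]
tool_rot: [0.561, 0.43, 0.561, -0.43]
wrist_force: [-2.4, -0.0, 0.7]
width: -0.002
```

Call:
carry_out:
  deltas:
    - [0.0005, 0.0001, 0, 0, 0, 0, 0]
    - [0.0005, 0.0001, 0, 0, 0, 0, 0]
    - [0.0005, 0.0001, 0, 0, 0, 0, 0]

```text
t: 5.68
position: [0.5399, 0.032, 0.0283]
tool_rot: [0.561, 0.43, 0.561, -0.43]
wrist_force: [-2.5, -0.0, 2.4]
width: -0.004
```

Call:
carry_out:
  deltas:
    - [0.0005, 0.0001, 0, 0, 0, 0, 0]
    - [0.0005, 0.0001, 0, 0, 0, 0, 0]
    - [0.0005, 0.0001, 0, 0, 0, 0, 0]

```text
t: 5.93
position: [0.5415, 0.0321, 0.0283]
tool_rot: [0.561, 0.43, 0.561, -0.431]
wrist_force: [-3.7, -1.2, 2.4]
width: -0.002
```

Call:
carry_out:
  deltas:
    - [0.0005, 0.0001, 0, 0, 0, 0, 0]
    - [0.0005, 0.0001, 0, 0, 0, 0, 0]

```text
t: 6.1
position: [0.5424, 0.0323, 0.0282]
tool_rot: [0.561, 0.43, 0.561, -0.431]
wrist_force: [-7.7, -2.6, 4.0]
width: 0.002
```

Run:
```python
from h import *
o=robot.get_obs(); print(o["t"],o["position"].round(4),o["wrist_force"])
cv2.imwrite("pics/f_wrist.png",robot.capture("wrist")[:,:,::-1])
```

```text
6.1 [0.5424 0.0323 0.0282] [-7.69455324 -2.56156861  3.97756761]
```

View pics/f_wrist.png

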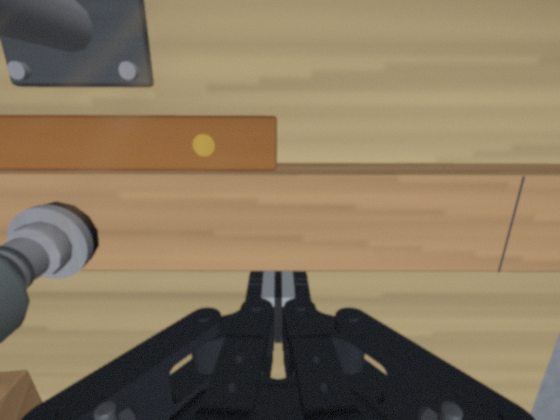

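Call:
carry_out:
  deltas:
    - [-0.0058, -0.0015, 0, 0, 0, 0, 0]
    - [-0.0058, -0.0015, 0, 0, 0, 0, 0]
    - [0, 0, 0.03, 0, 0, 0, 0]
    - [0, 0, 0.03, 0, 0, 0, 0]
    - [0.014, -0.0274, 0, 0, 0, 0, 0]
    - [0.014, -0.0274, 0, 0, 0, 0, 0]
    - [0.014, -0.0274, 0, 0, 0, 0, 0]
    - [0.014, -0.0274, 0, 0, 0, 0, 0]
    - [0.014, -0.0274, 0, 0, 0, 0, 0]
    - [0.014, -0.0274, 0, 0, 0, 0, 0]
    - [0, 0, 0, 0, 0, 0, 0]

```text
t: 7.07
position: [0.6159, -0.1416, 0.088]
tool_rot: [0.56, 0.432, 0.559, -0.433]
wrist_force: [-0.8, -1.3, -0.3]
width: 0.002
```

Call:
carry_out:
  deltas:
    - [0, 0, -0.03, 0, 0, 0, 0]
    - [0, 0, -0.02, 0, 0, 0, 0]
    - [0, 0, -0.01, 0, 0, 0, 0]
    - [0, 0, 0, 0, 0, 0, 0]

```text
t: 7.4
position: [0.6134, -0.1346, 0.0262]
tool_rot: [0.56, 0.43, 0.562, -0.431]
wrist_force: [1.2, 0.7, -0.0]
width: -0.004
```

Run:
```python
from h import *
o=robot.get_obs(); print(o["t"],o["position"].round(4),o["wrist_force"])
cv2.imwrite("pics/g_wrist.png",robot.capture("wrist")[:,:,::-1])
```

```text
7.4 [ 0.6134 -0.1346  0.0262] [ 1.21696713  0.65509999 -0.03687094]
```

View pics/g_wrist.png

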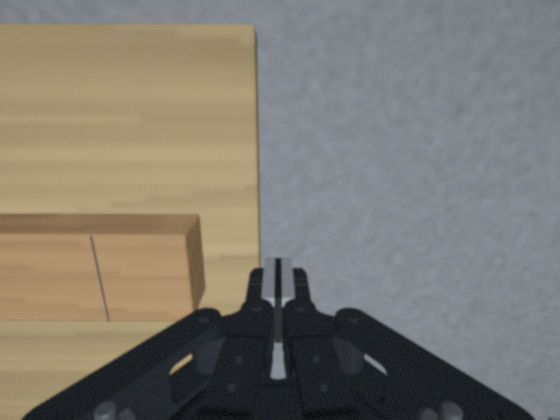

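Call:
carry_out:
  deltas:
    - [-0.0005, 0.002, 0, 0, 0, 0, 0]
    - [-0.0005, 0.002, 0, 0, 0, 0, 0]
    - [-0.0005, 0.002, 0, 0, 0, 0, 0]
    - [-0.0005, 0.002, 0, 0, 0, 0, 0]
    - [-0.0005, 0.002, 0, 0, 0, 0, 0]
    - [-0.0005, 0.002, 0, 0, 0, 0, 0]
    - [-0.0005, 0.002, 0, 0, 0, 0, 0]
    - [-0.0005, 0.002, 0, 0, 0, 0, 0]
    - [-0.0005, 0.002, 0, 0, 0, 0, 0]
    - [-0.0005, 0.002, 0, 0, 0, 0, 0]
    - [-0.0005, 0.002, 0, 0, 0, 0, 0]
    - [-0.0005, 0.002, 0, 0, 0, 0, 0]

```text
t: 8.45
position: [0.6088, -0.1108, 0.0282]
tool_rot: [0.561, 0.43, 0.561, -0.43]
wrist_force: [-0.2, -0.9, -0.3]
width: 0.001
```

Call:
carry_out:
  deltas:
    - [-0.0005, 0.002, 0, 0, 0, 0, 0]
    - [-0.0005, 0.002, 0, 0, 0, 0, 0]
    - [-0.0005, 0.002, 0, 0, 0, 0, 0]
    - [-0.0005, 0.002, 0, 0, 0, 0, 0]
    - [-0.0005, 0.002, 0, 0, 0, 0, 0]
    - [-0.0005, 0.002, 0, 0, 0, 0, 0]

```text
t: 8.95
position: [0.6058, -0.0989, 0.0283]
tool_rot: [0.561, 0.43, 0.561, -0.431]
wrist_force: [0.7, -1.4, -0.8]
width: -0.001
```

Run:
```python
from h import *
o=robot.get_obs(); print(o["t"],o["position"].round(4),o["wrist_force"])
cv2.imwrite("pics/i_wrist.png",robot.capture("wrist")[:,:,::-1])
cv2.imwrite("pics/i_scene.png",cv2.resize(robot.capture("scene")[190:340,165:370,::-1],None,fx=3.9,fy=3.9,interpolation=cv2.INTER_CUBIC))
```

```text
8.95 [ 0.6058 -0.0989  0.0283] [ 0.73513407 -1.36826353 -0.80910085]
```

View pics/i_wrist.png

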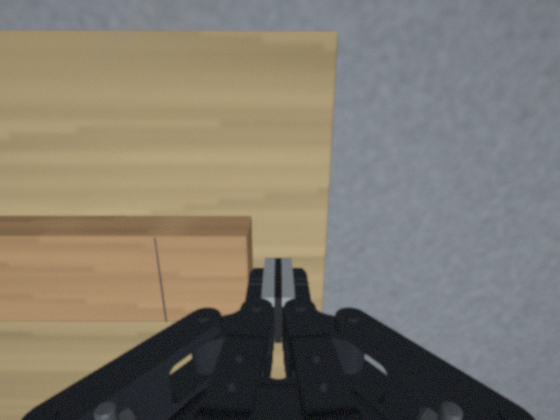

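View pics/i_scene.png

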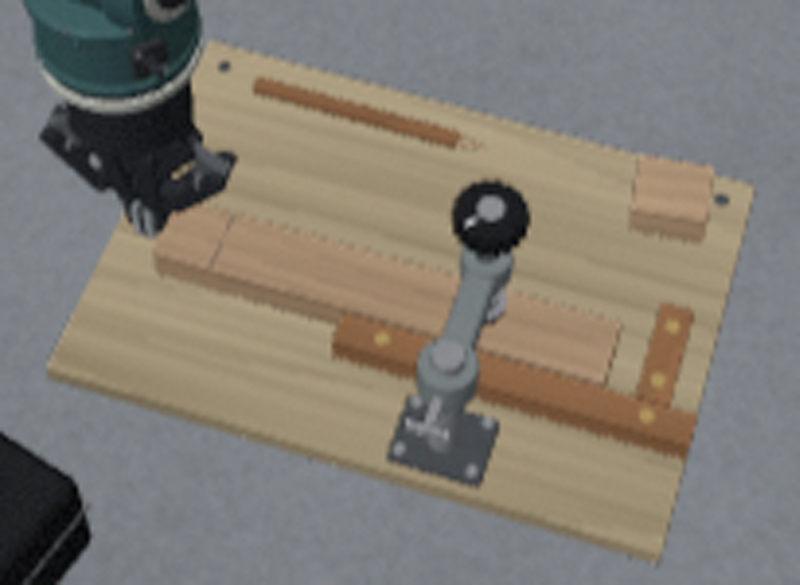

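Call:
carry_out:
  deltas:
    - [-0.0004, 0.0015, 0, 0, 0, 0, 0]
    - [-0.0004, 0.0015, 0, 0, 0, 0, 0]
    - [-0.0004, 0.0015, 0, 0, 0, 0, 0]
    - [-0.0004, 0.0015, 0, 0, 0, 0, 0]
    - [-0.0004, 0.0015, 0, 0, 0, 0, 0]
    - [-0.0004, 0.0015, 0, 0, 0, 0, 0]
    - [-0.0004, 0.0015, 0, 0, 0, 0, 0]

```text
t: 9.63
position: [0.603, -0.0883, 0.0283]
tool_rot: [0.561, 0.43, 0.561, -0.43]
wrist_force: [-0.3, -1.5, -0.0]
width: 0.001
```

Run:
```python
from h import *
o=robot.get_obs(); print(o["t"],o["position"].round(4),o["wrist_force"])
cv2.imwrite("pics/j_wrist.png",robot.capture("wrist")[:,:,::-1])
cv2.imwrite("pics/j_scene.png",cv2.resize(robot.capture("scene")[250:320,220:360,::-1],None,fx=5.7,fy=5.7,interpolation=cv2.INTER_CUBIC))
```

```text
9.6333 [ 0.603  -0.0883  0.0283] [-0.26325969 -1.52368914 -0.01102959]
```

View pics/j_wrist.png

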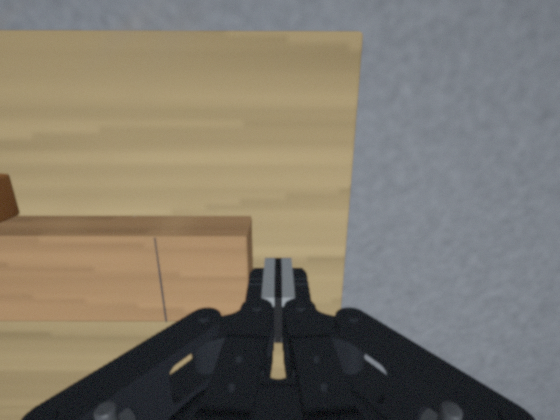

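View pics/j_scene.png

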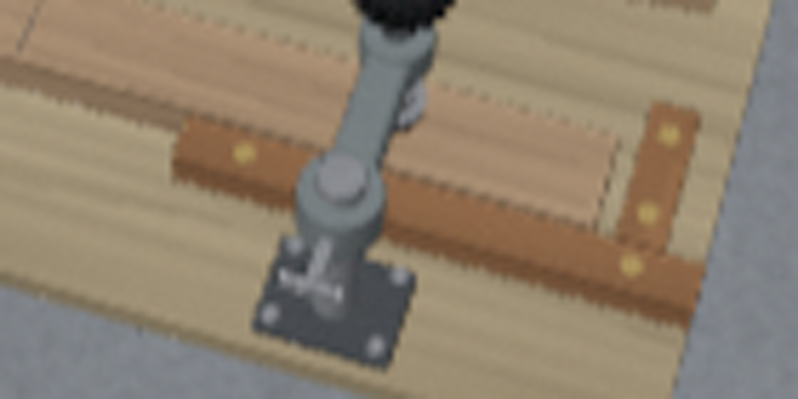

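Call:
carry_out:
  deltas:
    - [-0.0003, 0.001, 0, 0, 0, 0, 0]
    - [-0.0003, 0.001, 0, 0, 0, 0, 0]
    - [-0.0003, 0.001, 0, 0, 0, 0, 0]
    - [-0.0003, 0.001, 0, 0, 0, 0, 0]
    - [-0.0003, 0.001, 0, 0, 0, 0, 0]

```text
t: 10.15
position: [0.6015, -0.0834, 0.0283]
tool_rot: [0.561, 0.43, 0.561, -0.43]
wrist_force: [0.5, -2.3, 0.1]
width: 0.001
```

Call:
carry_out:
  deltas:
    - [-0.0001, 0.0005, 0, 0, 0, 0, 0]
    - [-0.0001, 0.0005, 0, 0, 0, 0, 0]
    - [-0.0001, 0.0005, 0, 0, 0, 0, 0]

```text
t: 10.4
position: [0.6013, -0.082, 0.0283]
tool_rot: [0.561, 0.43, 0.561, -0.43]
wrist_force: [-0.2, -1.5, 0.2]
width: 0.0
```

Call:
carry_out:
  deltas:
    - [-0.0001, 0.0005, 0, 0, 0, 0, 0]
    - [-0.0001, 0.0005, 0, 0, 0, 0, 0]
    - [-0.0001, 0.0005, 0, 0, 0, 0, 0]

```text
t: 10.65
position: [0.6009, -0.0805, 0.0283]
tool_rot: [0.561, 0.43, 0.561, -0.43]
wrist_force: [-0.8, -1.6, 0.5]
width: 0.003
```

Call:
carry_out:
  deltas:
    - [-0.0001, 0.0005, 0, 0, 0, 0, 0]
    - [-0.0001, 0.0005, 0, 0, 0, 0, 0]

```text
t: 10.82
position: [0.6008, -0.0795, 0.0283]
tool_rot: [0.561, 0.43, 0.561, -0.43]
wrist_force: [0.3, -1.6, 0.2]
width: 0.002
```

Call:
carry_out:
  deltas:
    - [-0.0001, 0.0005, 0, 0, 0, 0, 0]
    - [-0.0001, 0.0005, 0, 0, 0, 0, 0]

```text
t: 10.98
position: [0.6006, -0.0793, 0.0283]
tool_rot: [0.561, 0.43, 0.561, -0.431]
wrist_force: [1.2, -8.4, -0.7]
width: -0.0
```

Call:
carry_out:
  deltas:
    - [-0.0001, 0.0005, 0, 0, 0, 0, 0]
    - [-0.0001, 0.0005, 0, 0, 0, 0, 0]

```text
t: 11.15
position: [0.6006, -0.0792, 0.0283]
tool_rot: [0.561, 0.43, 0.56, -0.431]
wrist_force: [1.9, -11.9, -0.3]
width: -0.0
```

Run:
```python
from h import *
o=robot.get_obs(); print(o["t"],o["position"].round(4),o["wrist_force"])
cv2.imwrite("pics/k_scene.png",cv2.resize(robot.capture("scene")[250:320,220:360,::-1],None,fx=5.7,fy=5.7,interpolation=cv2.INTER_CUBIC))
```

```text
11.15 [ 0.6006 -0.0792  0.0283] [  1.91161647 -11.92734231  -0.33455042]
```

View pics/k_scene.png

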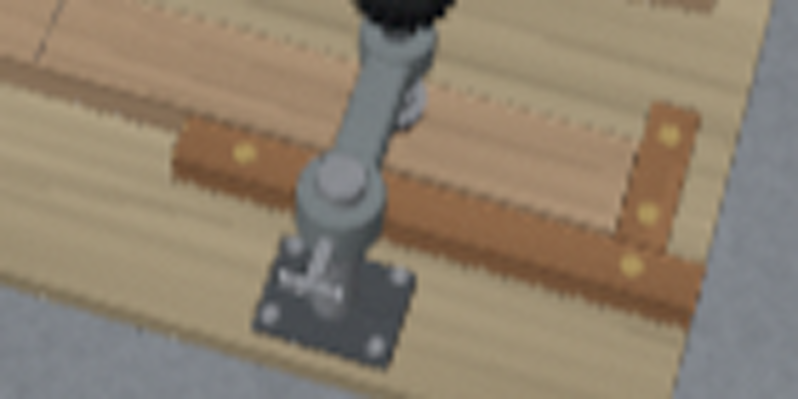

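Call:
carry_out:
  deltas:
    - [0.0005, -0.002, 0, 0, 0, 0, 0]
    - [0.0015, -0.006, 0, 0, 0, 0, 0]
    - [0.0015, -0.006, 0, 0, 0, 0, 0]
    - [0, 0, 0.03, 0, 0, 0, 0]
    - [0, 0, 0.035, 0, 0, 0.12, 0]
    - [0, 0, 0.035, 0, 0, 0.12, 0]
    - [0, 0, 0.035, 0, 0, 0.12, 0.0854]
    - [0, 0, 0.035, 0, 0, 0.12, 0.0854]
    - [0, 0, 0.035, 0, 0, 0.12, 0.0854]
    - [0, 0, 0.035, 0, 0, 0.12, 0.0854]
    - [-0.0087, 0.0353, 0, 0, 0, 0.12, 0.0854]
    - [-0.0087, 0.0353, 0, 0, 0, 0.12, 0.0854]

```text
t: 12.2
position: [0.5872, -0.022, 0.2701]
tool_rot: [0.698, 0.122, 0.695, -0.122]
wrist_force: [-0.0, 1.0, -0.8]
width: 0.851
```

Call:
carry_out:
  deltas:
    - [-0.0087, 0.0353, 0, 0, 0, 0.12, 0.0854]
    - [-0.0087, 0.0353, 0, 0, 0, 0.12, 0.0854]
    - [-0.0087, 0.0353, 0, 0, 0, 0.12, 0.0854]
    - [-0.0087, 0.0353, 0, 0, 0, 0.12, 0.0854]
    - [0, 0, 0, 0, 0, 0.12, 0.0854]
    - [0, 0, 0, 0, 0, 0.12, 0.0854]
    - [0, 0, 0, 0, 0, 0.12, 0.0854]
    - [0, 0, 0, 0, 0, 0.12, 0.0854]
    - [0, 0, 0, 0, 0, 0, 0.0854]
    - [0, 0, 0, 0, 0, 0, 0.0854]

```text
t: 13.03
position: [0.5518, 0.12, 0.2682]
tool_rot: [0.675, -0.211, 0.675, 0.211]
wrist_force: [0.9, -0.3, 0.0]
width: 1.001
```

Run:
```python
from h import *
o=robot.get_obs(); print(o["t"],o["q"].round(3),o["position"].round(4),R(o["tool_rot"]).round(3),o["moment"])
cv2.imwrite("pics/l_wrist.png",robot.capture("wrist")[:,:,::-1])
cv2.imwrite("pics/l_scene.png",cv2.resize(robot.capture("scene")[190:340,165:370,::-1],None,fx=3.9,fy=3.9,interpolation=cv2.INTER_CUBIC))
```

```text
13.0333 [ 0.488  0.433 -0.985  1.7    0.381  1.216  0.017] [0.5518 0.12   0.2682] [[-0.    -0.57   0.821]
 [ 0.     0.821  0.57 ]
 [-1.     0.001 -0.   ]] [0.01013986 0.00297535 0.01872093]
```

View pics/l_wrist.png

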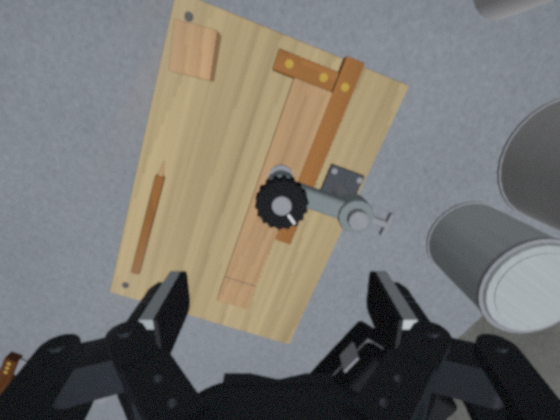

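View pics/l_scene.png

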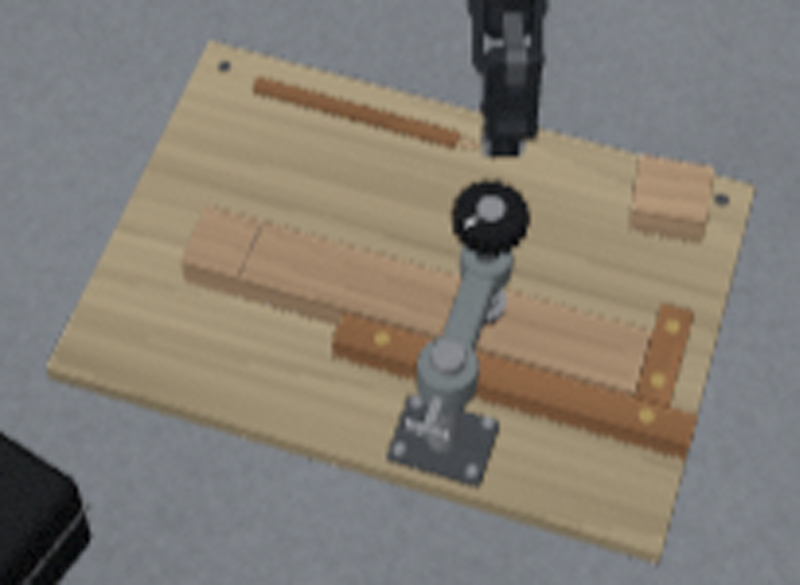

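Run:
```python
from h import *
np.set_printoptions(precision=4,suppress=True)
import cv2
im=cv2.imread("pics/l_wrist.png"); g=im.max(2)
# dark knob mask
m=((g<70)*255).astype(np.uint8); m[:165]=0;m[245:]=0;m[:,:245]=0;m[:,315:]=0
n,l,s,c=cv2.connectedComponentsWithStats(m); i=1+s[1:,4].argmax(); print("dark",s[i],c[i])
F=lambda p:(p[0]/3.9+165-.4,p[1]/3.9+190-.4)
for pw in [(281.5,204.5)]:
    a,d=ray("wrist",pw); b,e=ray("scene",F((491,208))); 
    A=np.stack([d,-e],1); t=np.linalg.lstsq(A,b-a,rcond=None)[0]; print(a+d*t[0],b+e*t[1])
cv2.imwrite("pics/l_crop.png",cv2.resize(im[160:250,230:330],None,fx=6,fy=6,interpolation=cv2.INTER_CUBIC))
```

```text
dark [ 256  174   52   55 1614] [280.9294 199.8296]
[0.5513 0.124  0.1617] [0.5514 0.1227 0.1621]
```

View pics/l_crop.png

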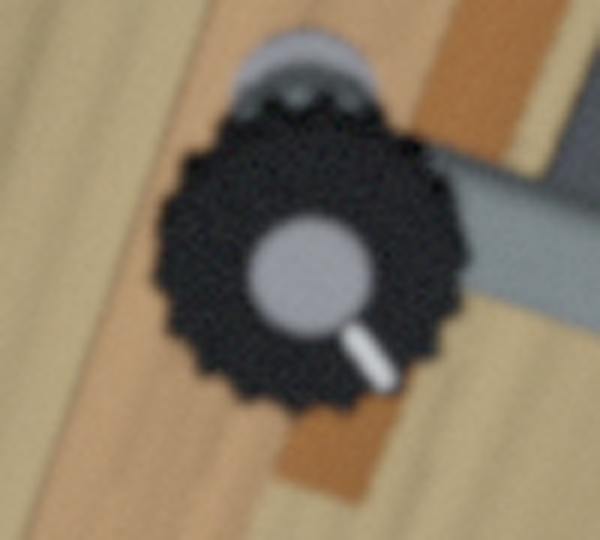

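Call:
carry_out:
  deltas:
    - [0, 0.0025, 0, 0, 0, 0.12, 0.0854]
    - [0, 0, 0, 0, 0, 0.12, 0.0854]
    - [0, 0, 0, 0, 0, 0.12, 0.0854]
    - [0, 0, 0, 0, 0, 0.12, 0.0854]
    - [0, 0, 0, 0, 0, 0.12, 0.0854]
    - [0, 0, 0, 0, 0, 0.12, 0.0854]
    - [0, 0, -0.008, 0, 0, 0.12, 0.0854]
    - [0, 0, -0.008, 0, 0, 0.12, 0.0854]
    - [0, 0, -0.008, 0, 0, 0.12, 0.0854]
    - [0, 0, -0.008, 0, 0, 0.12, 0.0854]
    - [0, 0, -0.008, 0, 0, 0.12, 0.0854]
    - [0, 0, -0.008, 0, 0, 0.12, 0.0854]

```text
t: 14.13
position: [0.5517, 0.1227, 0.2198]
tool_rot: [-0.366, 0.605, -0.366, -0.605]
wrist_force: [0.4, 0.2, 0.4]
width: 0.997
```

Run:
```python
from h import *
o=robot.get_obs(); print(o["t"],o["q"].round(3),o["position"].round(4),R(o["tool_rot"]).round(3),o["moment"])
```

```text
14.1333 [ 0.602  0.62  -1.218  1.751  0.619  1.221  1.27 ] [0.5517 0.1227 0.2198] [[-0.    -0.886 -0.464]
 [-0.    -0.464  0.886]
 [-1.     0.    -0.   ]] [-0.03634337  0.00955439  0.08334292]
```

Call:
carry_out:
  deltas:
    - [0, 0, -0.015, 0, 0, 0, 0.0854]
    - [0, 0, -0.015, 0, 0, 0, 0.0854]
    - [0, 0, -0.015, 0, 0, 0, 0.0854]
    - [0, 0, -0.01, 0, 0, 0, 0.0854]
    - [0, 0, -0.01, 0, 0, 0, 0.0854]
    - [0, 0, 0, 0, 0, 0, 0.0854]

```text
t: 14.63
position: [0.551, 0.1226, 0.1533]
tool_rot: [0.367, -0.604, 0.368, 0.605]
wrist_force: [-0.1, -0.2, 0.2]
width: 0.997
```

Run:
```python
from h import *
o=robot.get_obs(); print(o["t"],o["q"].round(3),o["position"].round(4),o["moment"])
cv2.imwrite("pics/m_wrist.png",robot.capture("wrist")[:,:,::-1])
cv2.imwrite("pics/m_scene.png",cv2.resize(robot.capture("scene")[190:290,220:360,::-1],None,fx=5.7,fy=5.7,interpolation=cv2.INTER_CUBIC))
```

```text
14.6333 [ 0.554  0.689 -1.145  1.812  0.699  1.118  1.21 ] [0.551  0.1226 0.1533] [-0.01040435 -0.01052743 -0.04033977]
```

View pics/m_wrist.png

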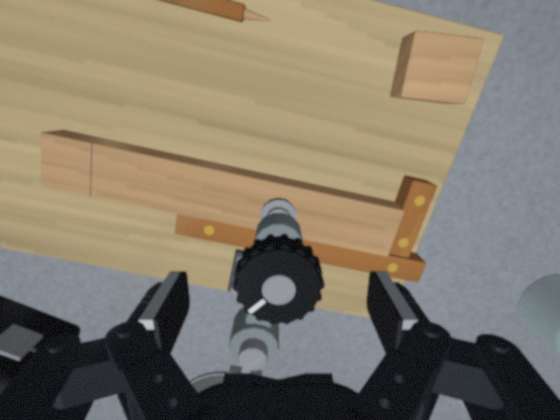

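View pics/m_scene.png

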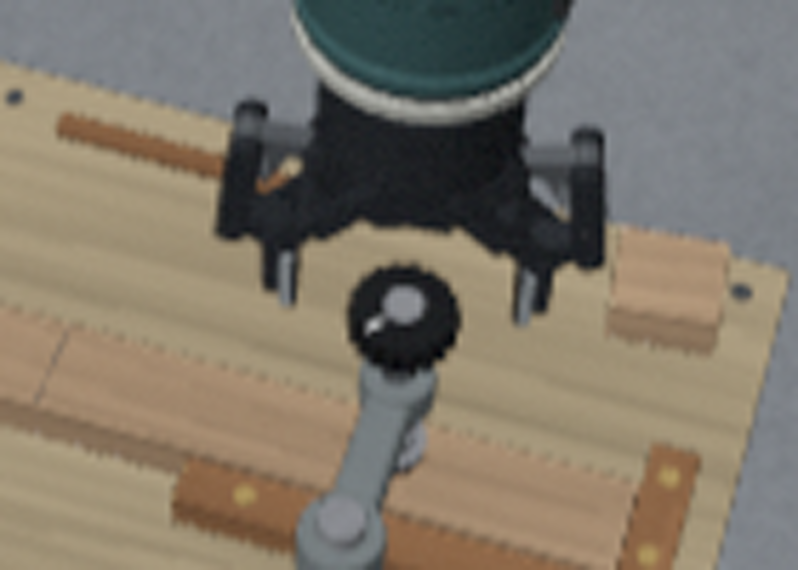

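Run:
```python
from h import *
np.set_printoptions(precision=4,suppress=True)
a,d=ray("wrist",(279,290.5)); F=lambda p:(p[0]/5.7+220-.4,p[1]/5.7+190-.4)
b,e=ray("scene",F((404,303)));t=np.linalg.lstsq(np.stack([d,-e],1),b-a,rcond=None)[0]; print(a+d*t[0],b+e*t[1])
print(onz("wrist",(279,290.5),.161))
```

```text
[0.5525 0.1252 0.1661] [0.5534 0.1236 0.1661]
[0.5555 0.1268 0.161 ]
```

Call:
carry_out:
  deltas:
    - [0.001, 0.001, -0.008, 0, 0, 0, 0.0854]
    - [0, 0, -0.008, 0, 0, 0, 0.0854]
    - [0, 0, 0, 0, 0, 0, 0.0854]
    - [0, 0, 0, 0, 0, 0, 0.05]
    - [0, 0, 0, 0, 0, 0, 0.03]
    - [0, 0, 0, 0, 0, 0, 0.03]
    - [0, 0, 0, 0, 0, 0, 0.03]
    - [0, 0, 0, 0, 0, 0, 0.03]

```text
t: 15.4
position: [0.5529, 0.1239, 0.1398]
tool_rot: [-0.367, 0.605, -0.367, -0.604]
wrist_force: [-1.5, -0.5, 4.7]
width: 0.473
```

Run:
```python
from h import *
o=robot.get_obs(); print(o["t"],o["q"].round(3),o["position"].round(4),o["wrist_force"],o["moment"],o["width"])
cv2.imwrite("pics/n_wrist.png",robot.capture("wrist")[:,:,::-1])
cv2.imwrite("pics/n_scene.png",cv2.resize(robot.capture("scene")[190:290,220:360,::-1],None,fx=5.7,fy=5.7,interpolation=cv2.INTER_CUBIC))
```

```text
15.4 [ 0.539  0.705 -1.128  1.818  0.719  1.097  1.197] [0.5529 0.1239 0.1398] [-1.5094235  -0.49614265  4.70759579] [-0.19582138  0.34173131  0.03813086] 0.4725857638621061
```

View pics/n_wrist.png

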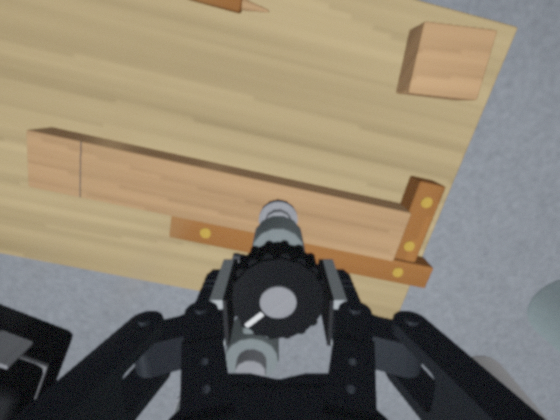

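View pics/n_scene.png

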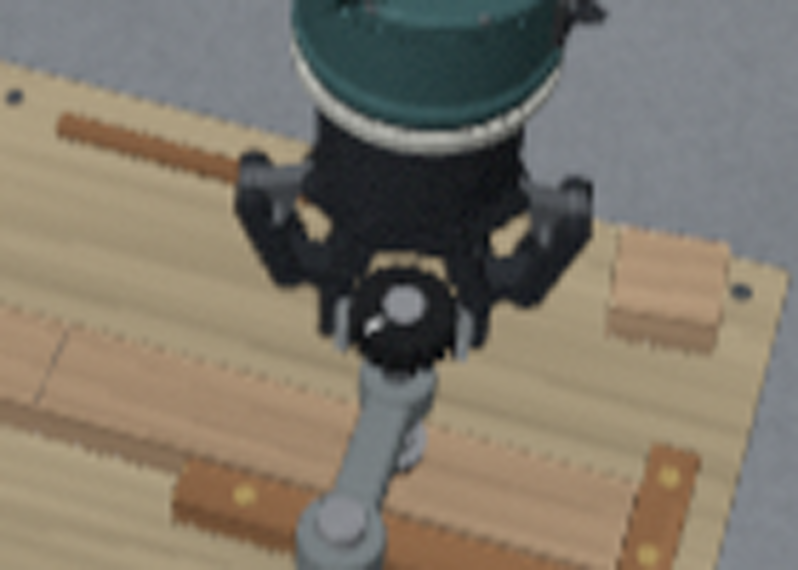

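Call:
carry_out:
  deltas:
    - [0, 0, -0.0003, 0, 0, -0.1, 0.03]
    - [0, 0, -0.0003, 0, 0, -0.1, 0.03]
    - [0, 0, -0.0003, 0, 0, -0.1, 0.03]
    - [0, 0, -0.0003, 0, 0, -0.1, 0.03]
    - [0, 0, -0.0003, 0, 0, -0.1, 0.03]

```text
t: 15.92
position: [0.553, 0.1239, 0.1385]
tool_rot: [0.506, -0.494, 0.506, 0.494]
wrist_force: [-1.1, -2.2, 8.7]
width: 0.475
```

```bash
cat > s.py <<'E'
from h import *
np.set_printoptions(precision=3,suppress=True)
o=robot.get_obs(); M=R(o["tool_rot"]); print(o["t"],"q",o["q"],"p",o["position"].round(4),"F",o["wrist_force"],"M",o["moment"],"w",round(o["width"],3),"yaw",round(np.arctan2(M[1,2],M[0,2]),3))
E
python3 s.py
python3 - <<'E'
from h import *
cv2.imwrite("pics/o_wrist.png",robot.capture("wrist")[:,:,::-1])
E
```

```text
15.9167 q [ 0.48   0.644 -1.021  1.821  0.635  1.044  0.756] p [0.553 0.124 0.139] F [-1.106 -2.222  8.681] M [-0.551  0.425  0.512] w 0.475 yaw 1.546
```

View pics/o_wrist.png

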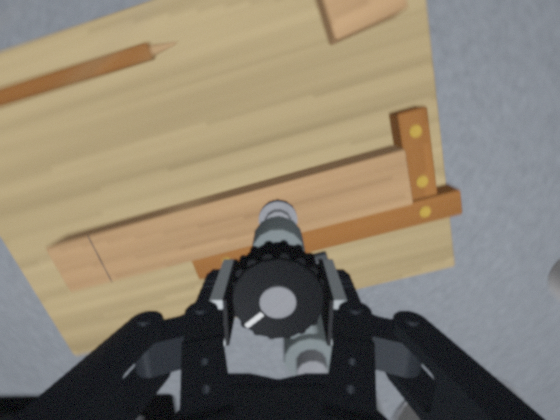

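Call:
carry_out:
  deltas:
    - [0, 0, -0.0003, 0, 0, -0.12, 0.03]
    - [0, 0, -0.0003, 0, 0, -0.12, 0.03]
    - [0, 0, -0.0003, 0, 0, -0.12, 0.03]
    - [0, 0, -0.0003, 0, 0, -0.12, 0.03]
    - [0, 0, -0.0003, 0, 0, -0.12, 0.03]
    - [0, 0, -0.0003, 0, 0, -0.12, 0.03]
    - [0, 0, -0.0003, 0, 0, -0.12, 0.03]
    - [0, 0, -0.0003, 0, 0, -0.12, 0.03]
    - [0, 0, -0.0003, 0, 0, -0.12, 0.03]
    - [0, 0, -0.0003, 0, 0, -0.12, 0.03]
    - [0, 0, -0.0003, 0, 0, -0.12, 0.03]
    - [0, 0, -0.0003, 0, 0, -0.12, 0.03]

```text
t: 16.97
position: [0.5529, 0.1239, 0.1348]
tool_rot: [0.706, -0.037, 0.706, 0.037]
wrist_force: [-2.1, -1.2, 7.1]
width: 0.468
```

```bash
python3 s.py
```

```text
16.9667 q [ 0.265  0.519 -0.696  1.83   0.406  0.939 -0.505] p [0.553 0.124 0.135] F [-2.125 -1.244  7.066] M [-0.378  0.703  0.487] w 0.468 yaw 0.106
```

Call:
carry_out:
  deltas:
    - [0, 0, -0.0003, 0, 0, -0.1, 0.03]
    - [0, 0, -0.0003, 0, 0, -0.1, 0.03]
    - [0, 0, -0.0002, 0, 0, -0.1, 0.03]
    - [0, 0, -0.0003, 0, 0, -0.1, 0.03]
    - [0, 0, -0.0002, 0, 0, -0.1, 0.03]
    - [0, 0, -0.0003, 0, 0, -0.1, 0.03]

```text
t: 17.47
position: [0.5529, 0.124, 0.1333]
tool_rot: [0.686, 0.173, 0.685, -0.173]
wrist_force: [-2.4, -1.3, 8.8]
width: 0.474
```

```bash
python3 s.py
```

```text
17.4667 q [ 0.165  0.487 -0.561  1.834  0.321  0.911 -1.036] p [0.553 0.124 0.133] F [-2.407 -1.304  8.802] M [-0.301  0.6    0.491] w 0.474 yaw -0.493
```

Call:
carry_out:
  deltas:
    - [0, 0, -0.0003, 0, 0, -0.1, 0.03]
    - [0, 0, -0.0002, 0, 0, -0.1, 0.03]
    - [0, 0, -0.0003, 0, 0, -0.1, 0.03]

```text
t: 17.72
position: [0.553, 0.124, 0.1325]
tool_rot: [0.653, 0.273, 0.652, -0.273]
wrist_force: [-2.2, -2.3, 9.0]
width: 0.468
```

```bash
python3 s.py
```

```text
17.7167 q [ 0.114  0.474 -0.494  1.836  0.28   0.9   -1.303] p [0.553 0.124 0.133] F [-2.154 -2.347  8.977] M [-0.287  0.561  0.49 ] w 0.468 yaw -0.793
```

Call:
carry_out:
  deltas:
    - [0, 0, -0.0002, 0, 0, -0.08, 0.03]
    - [0, 0, -0.0002, 0, 0, -0.08, 0.03]
    - [0, 0, -0.0002, 0, 0, -0.08, 0.03]

```text
t: 17.97
position: [0.553, 0.1239, 0.1319]
tool_rot: [0.615, 0.349, 0.615, -0.349]
wrist_force: [-2.7, -1.8, 8.6]
width: 0.472
```

```bash
python3 s.py
```

```text
17.9667 q [ 0.073  0.465 -0.441  1.838  0.249  0.892 -1.516] p [0.553 0.124 0.132] F [-2.74  -1.797  8.565] M [-0.374  0.475  0.434] w 0.472 yaw -1.032
```

Call:
carry_out:
  deltas:
    - [0, 0, -0.0002, 0, 0, -0.08, 0.03]
    - [0, 0, -0.0002, 0, 0, -0.08, 0.03]
    - [0, 0, -0.0002, 0, 0, -0.08, 0.03]

```text
t: 18.22
position: [0.553, 0.1239, 0.1313]
tool_rot: [0.569, 0.42, 0.569, -0.42]
wrist_force: [-2.7, -1.8, 9.1]
width: 0.472
```

```bash
python3 s.py
```

```text
18.2167 q [ 0.032  0.458 -0.388  1.84   0.218  0.885 -1.731] p [0.553 0.124 0.131] F [-2.653 -1.829  9.089] M [-0.49   0.444  0.502] w 0.472 yaw -1.272
```

Call:
carry_out:
  deltas:
    - [0, 0, -0.0002, 0, 0, -0.08, 0.03]
    - [0, 0, -0.0002, 0, 0, -0.08, 0.03]
    - [0, 0, -0.0002, 0, 0, -0.08, 0.03]

```text
t: 18.47
position: [0.553, 0.1239, 0.1307]
tool_rot: [0.515, 0.485, 0.514, -0.485]
wrist_force: [-2.5, -2.4, 9.8]
width: 0.467
```

```bash
python3 s.py
```

```text
18.4667 q [-0.009  0.452 -0.335  1.841  0.188  0.878 -1.945] p [0.553 0.124 0.131] F [-2.459 -2.418  9.837] M [-0.481  0.532  0.465] w 0.467 yaw -1.512
```

Call:
carry_out:
  deltas:
    - [0, 0, -0.0002, 0, 0, -0.08, 0.03]
    - [0, 0, -0.0002, 0, 0, -0.08, 0.03]

```text
t: 18.63
position: [0.553, 0.1239, 0.1304]
tool_rot: [0.474, 0.525, 0.474, -0.524]
wrist_force: [-2.0, -2.2, 10.3]
width: 0.473
```

```bash
python3 s.py; python3 -c "
from h import *
cv2.imwrite('pics/p_wrist.png',robot.capture('wrist')[:,:,::-1])"
```

```text
18.6333 q [-0.036  0.448 -0.3    1.843  0.168  0.874 -2.089] p [0.553 0.124 0.13 ] F [-1.981 -2.206 10.287] M [-0.566  0.71   0.499] w 0.473 yaw -1.672
```

View pics/p_wrist.png

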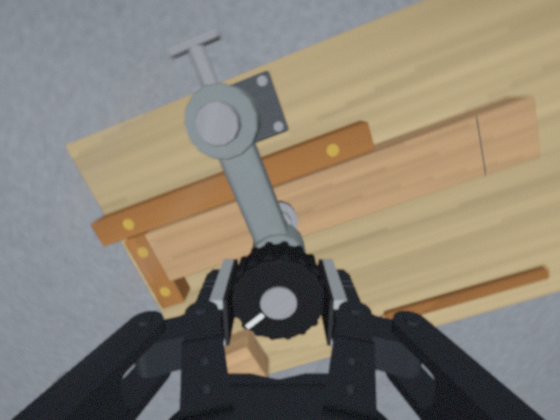

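Call:
carry_out:
  deltas:
    - [0, 0, -0.0002, 0, 0, -0.08, 0.03]
    - [0, 0, -0.0002, 0, 0, -0.08, 0.03]

```text
t: 18.85
position: [0.553, 0.1239, 0.1301]
tool_rot: [0.431, 0.561, 0.43, -0.56]
wrist_force: [-3.5, -2.1, 11.6]
width: 0.469
```

```bash
python3 s.py
```

```text
18.85 q [-0.064  0.445 -0.265  1.844  0.148  0.871 -2.232] p [0.553 0.124 0.13 ] F [-3.454 -2.096 11.566] M [-0.617  0.748  0.625] w 0.469 yaw -1.832
```

Call:
carry_out:
  deltas:
    - [0, 0, -0.0002, 0, 0, -0.08, 0.03]
    - [0, 0, -0.0002, 0, 0, -0.08, 0.03]

```text
t: 19.02
position: [0.553, 0.1239, 0.1298]
tool_rot: [0.385, 0.594, 0.384, -0.593]
wrist_force: [-4.6, -2.0, 13.4]
width: 0.47
```

```bash
python3 s.py
```

```text
19.0167 q [-0.092  0.442 -0.23   1.845  0.129  0.868 -2.376] p [0.553 0.124 0.13 ] F [-4.588 -1.972 13.432] M [-0.663  0.966  0.664] w 0.47 yaw -1.992
```

Call:
carry_out:
  deltas:
    - [0, 0, -0.0002, 0, 0, -0.08, 0.03]
    - [0, 0, -0.0002, 0, 0, -0.08, 0.03]

```text
t: 19.18
position: [0.553, 0.1239, 0.1295]
tool_rot: [0.336, 0.623, 0.336, -0.622]
wrist_force: [-4.1, -3.1, 14.7]
width: 0.472
```

```bash
python3 s.py
```

```text
19.1833 q [-0.119  0.44  -0.195  1.846  0.109  0.865 -2.519] p [0.553 0.124 0.13 ] F [-4.053 -3.111 14.739] M [-0.774  1.07   0.653] w 0.472 yaw -2.152
```

Call:
carry_out:
  deltas:
    - [0, 0, -0.0002, 0, 0, -0.05, 0.03]
    - [0, 0, -0.0001, 0, 0, -0.05, 0.03]

```text
t: 19.35
position: [0.553, 0.1239, 0.1293]
tool_rot: [0.305, 0.639, 0.304, -0.638]
wrist_force: [-4.1, -3.0, 17.0]
width: 0.473
```

```bash
python3 s.py
```

```text
19.35 q [-0.137  0.439 -0.173  1.847  0.097  0.863 -2.608] p [0.553 0.124 0.129] F [-4.09  -2.967 17.045] M [-0.777  1.234  0.671] w 0.473 yaw -2.251
```

Call:
carry_out:
  deltas:
    - [0, 0, -0.0001, 0, 0, -0.05, 0.03]
    - [0, 0, -0.0001, 0, 0, -0.05, 0.03]

```text
t: 19.52
position: [0.553, 0.1239, 0.1291]
tool_rot: [0.273, 0.653, 0.272, -0.652]
wrist_force: [-4.5, -3.2, 16.3]
width: 0.474
```

```bash
python3 s.py
```

```text
19.5167 q [-0.154  0.438 -0.152  1.848  0.085  0.861 -2.697] p [0.553 0.124 0.129] F [-4.535 -3.244 16.283] M [-0.83   1.27   0.709] w 0.474 yaw -2.351
```

Call:
carry_out:
  deltas:
    - [0, 0, 0, 0, 0, 0, 0.03]
    - [0, 0, 0, 0, 0, 0, 0.05]
    - [0, 0, 0, 0, 0, 0, 0.07]
    - [0, 0, 0, 0, 0, 0, 0.0854]
    - [0, 0, 0, 0, 0, 0, 0.0854]
    - [0, 0, 0, 0, 0, 0, 0.0854]
    - [0, 0, 0, 0, 0, 0, 0.0854]

```text
t: 20.1
position: [0.5526, 0.1238, 0.1278]
tool_rot: [-0.273, -0.652, -0.273, 0.652]
wrist_force: [0.3, -0.2, 0.4]
width: 1.004
```

```bash
python3 s.py
```

```text
20.1 q [-0.154  0.439 -0.152  1.849  0.085  0.86  -2.696] p [0.553 0.124 0.128] F [ 0.311 -0.209  0.445] M [0.007 0.036 0.009] w 1.004 yaw -2.349
```

Call:
carry_out:
  deltas:
    - [0, 0, 0.01, 0, 0, 0, 0.0854]
    - [0, 0, 0.02, 0, 0, 0, 0.0854]
    - [0, 0, 0.03, 0, 0, 0, 0.0854]
    - [0, 0, 0.03, 0, 0, 0, 0.0854]
    - [0, 0, 0.03, 0, 0, 0, 0.0854]
    - [0, 0, 0.02, 0, 0, 0, 0.0854]
    - [0, 0, 0, 0, 0, 0, 0.0854]
    - [0, 0, 0, 0, 0, 0, 0.0854]

```text
t: 20.77
position: [0.553, 0.124, 0.2695]
tool_rot: [0.273, 0.653, 0.273, -0.651]
wrist_force: [-0.9, 0.1, -0.7]
width: 0.994
```

```bash
python3 s.py; python3 -c "
from h import *
cv2.imwrite('pics/q_wrist.png',robot.capture('wrist')[:,:,::-1])
cv2.imwrite('pics/q_scene.png',cv2.resize(robot.capture('scene')[190:340,165:370,::-1],None,fx=3.9,fy=3.9,interpolation=cv2.INTER_CUBIC))"
```

```text
20.7667 q [-0.141  0.283 -0.163  1.715  0.05   1.145 -2.667] p [0.553 0.124 0.27 ] F [-0.875  0.113 -0.713] M [-0.018  0.006  0.022] w 0.994 yaw -2.349
```

View pics/q_wrist.png

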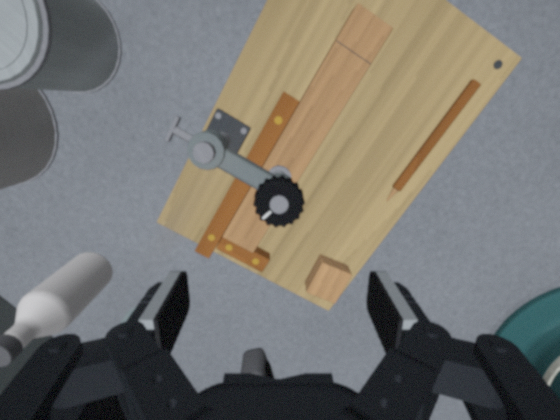

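View pics/q_scene.png

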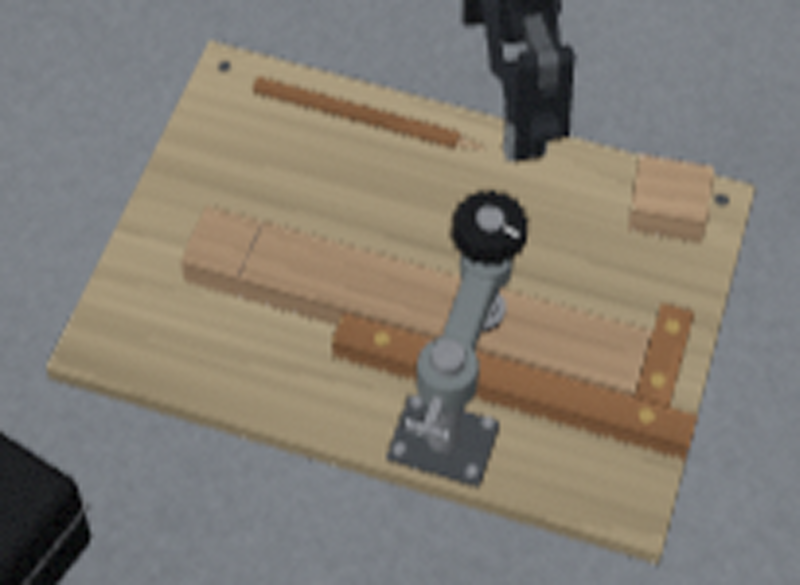

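```bash
python3 -c "
from h import *
print(robot.close_job())"
```

```text
the job is handed in; nothing more can be done
None
```

The batten is home on the sawing board and clamped, and I handed the job in at about 20.9 s with the gripper open and clear. The hand-in gives no verdict, so these are my own checks.

- **Sliding it home:** I pushed the batten flat to the fence with the shut fingers, reading about 8 N at contact. Then I pushed its right end to the length stop, reading about 12 N. Both are well under the 40 N limit.
- **Tightening the knob:** I turned it about 4.4 rad clockwise in one grip, and the mark on the knob showed no slip. The turning moment rose from about 0.485 N m when free to 0.71 N m. That is about 0.22 N m of tightening, within the 0.15 to 0.35 allowed, and suggests about 90 N on the foot. The readings vary by about ±0.03 N m, or roughly ±12 N. I could not measure the foot's force directly.
- **Last pictures and state:**
  - The batten lies along the fence and against the stop, by eye at the pictures' resolution, not measured.
  - The knob stayed where I left it.
  - The pencil and offcut are where they were. I did not measure the other bystanders again, but nothing touched them.
  - The wrist force was within about 1 N of zero after letting go.
- **Disagreement:** Two estimates of the height of the knob's top differed by about 5 mm (0.161 and 0.166 m). The grip held all the same.

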